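# Lock the pump hub with its timing pin

### The arm

A 6-joint arm with a two-finger parallel gripper is mounted at the origin on the work surface. World frame = base frame: x ahead of the robot, y to its left, z up, the work surface at z = 0. Lengths are in m, angles in degrees, forces in N, time in s.
With the tool pointing down it reaches from about 0.4 to 0.825 m from the base axis. Payload 7 kg.
Tool frame: the origin (TCP) lies at the centre of the arm's flange, where the gripper is bolted on; the fingertips stand 178 mm ahead of it and the grasp point (between the pads) lies 159 mm ahead of it (tip_reach is the distance from the TCP to the fingertips, in m); z points along the fingers, y is the line along which they close (so a half turn about z gives the same grasp; the last joint's range is limited). The gripper opens to 88 mm and grips with 3 to 60 N. Pads are 19 mm wide; open, the fingers measure 130 mm over their backs; the gripper's body (78 mm by 193 mm) begins 47 mm behind the grasp point.
Start: joints at [88.47, 20.546, 0.682, 0, -70.136, -16.507], TCP at [0.209, 0.642, 0.405] pointing down, gripper open.
Joint ranges: [-176.03, 176.03], [-82.01, 121.73], [-58.28, 71.71], [-173.87, 95.51], [-174.79, -0.11], [-173.66, 173.66]. Speed limits (degrees/s): [136.94, 136.94, 172.46, 180, 180, 180].

### API

Orientations are given as [roll, pitch, yaw] about the fixed x, y, z axes, in that order (R = Rz(yaw) Ry(pitch) Rx(roll)).
In Python, from plant import * gives the robot as it stands.
- The arm moves only by the shell command python3 -m handwheel 'ROWS'. ROWS is JSON, a list of rows, each a list of 7 numbers: the opening, from -1 (shut) to 1 (fully open), then the shift along the tool's x, y, z as a fraction of full scale, then the turn, a rotation vector about the tool's x, y, z as a fraction of full scale. A call has 1 to 5 rows; each row shifts and turns the commanded pose from where the row before left it, along the tool's axes as they then stand; what a row does not reach is not made up. Full scale, the value 1, is 0.025 m for a shift and 6 degrees for a turn. A row lasts 1/8 s, in which the tool goes at most 62.5 mm and 10.7 degrees, less where a joint would pass 70% of its speed; a pose out of reach is approached as far as the arm can. A call with a number of a shift or a turn outside -1 to 1 is refused whole. A call with a gripper value outside its range is refused whole. The fingers move at their own pace and stop on an object; the grip force is fixed at half the most. Time passes only in rows, so rows that do not move let the fingers close. It gives the time, the measured TCP pose, the force, the opening and the grip force at its end, in the units of the state.
- get_obs(): the state, without advancing time (a new reading comes with each control period).
- snapshot(name): name is "side" or "top"; returns a dict with "color" (400x640x3 uint8, red, green, blue), "fx", "fy", "cx", "cy" (pixels), "k1" (the pictures are not rectified: a ray, as slopes to the right and down, at radius r is drawn at 1 + k1 r^2 times it, then the intrinsics apply), "R" (3x3) and "t" (3): a world point X has camera coordinates R X + t. Camera axes: x right, y down, z forward; pixel columns grow to the right and rows downward; lengths in m; the calibration is good to about 2 mm. A picture is of the moment at which its call begins. There is no depth.
- close_job(): hands the job in; it is judged then, once.
The state is a dict: "clock": time; "joint_pos": joint angles; "qvel": joint speeds; "tau": joint torques, N m; "tool_pos": TCP position; "orientation": TCP orientation; "force": force on the tool from outside, world axes, zero at the start; "moment": the same for the moment, N m; "opening": finger opening in m; "gripper_force": force on a finger pad.
Only numpy, scipy, OpenCV 4.12 (cv2) and the standard library are available. Lean on these libraries where they do the work, as an engineer would, in place of code of your own. Each camera call takes 0.05 s, during which the arm holds its last target. There are 200 camera calls.

### The job

Take the red-headed timing pin out of the pin rack and lock the injection pump's hub with it: lower it upright into the round well on top of the pump, feel over the bottom of the well for the hidden blind hole without forcing the pin, let it drop in and leave it fully home. Press gently all the way, let go of the pin, and leave the blue and yellow pins where they stand in the rack.

Things in the scene. Friction and masses are not known exactly. Their poses are not given: they have to be found in the camera images.
- pin_grip (a point): centre of the timing pin's red head: upright square block 20 x 20 mm, 32 mm tall, x and y square to its flat sides, z up. Loose, about 85 g, standing in any one of the three rack holes. Below the head a round steel shank, 12 mm in diameter, 82 mm long, foot slightly chamfered. This point lies 98 mm above the foot, 16 mm below the top.
- pin_foot (a point): centre of the flat foot of the red pin's shank, 98 mm below the head's centre; z runs up along the pin. The shank must never be pressed with more than 40 N by anything it touches; 3 to 8 N is ample for searching.
- pin_blue_grip (a point): centre of the blue head (20 x 20 x 32 mm) of a shorter pin standing in the rack; a bystander
- pin_yellow_grip (a point): centre of the yellow head (20 x 20 x 32 mm) of the shortest pin standing in the rack; a bystander
- rack: fixed aluminium pin rack, 90 mm (x) by 190 mm (y), 35 mm high, origin at the centre of its underside, z up. Three upright holes, 13.5 mm wide and 25 mm deep, at y = -62, 0 and +62 mm on its y axis, a pin in each. A row of small fixed sockets, 53 mm above the table at their tops, stands along its +x edge, 34 mm from the row of pins.
- well (a point): centre of the mouth of the round well in the top of the injection pump, z up. The well is 42 mm in diameter, 40 mm deep, with upright walls; its bottom is the flat black hub. One upright blind hole in the hub, 13.5 mm in diameter, slightly chamfered, goes 22 mm deeper. The hole's centre is unknown: 3 to 9 mm off the well's axis in any direction. Pin fully home: foot 62 mm below this point.
- pump: fixed injection pump, round grey and aluminium housing, 110 mm in diameter at its base, 100 mm at its top, which is 70 mm above the table; four bolt heads 4 mm high stand around the well. Origin at the centre of its underside, straight below the well's centre, z up; two pipe unions point to its +x and reach 82 mm out.
Not all that is in view belongs to the job. What is shaped like the pump but pink is not meant. Leave any green look-alike of the part that bears pin_grip alone.

How it is judged (in metres and radians):
On the way, in this order (a step that is already met when the one before it is completed fails the run):
1. the red pin is drawn out of the rack (height (world z) of pin_foot above 0.045 m), for 0.1 s.
2. the red pin stands with its foot in the well (horizontal distance between pin_foot and well below 0.018 m and z of pin_foot in the frame of well below -0.02 m and angle between pin_foot's own z axis and vertical below 0.2 rad), for 0.1 s.
At the end, for the whole second after the job is handed in: The red pin stands upright (within 0.13 rad) in the hidden hole, its foot at least 58 mm below the well's mouth (62 mm is fully home) and within 13 mm of the well's axis; the blue and yellow pins are within 20 mm of where they started (z of pin_foot in the frame of well below -0.058 m and horizontal distance between pin_foot and well below 0.013 m and angle between pin_foot's own z axis and vertical below 0.13 rad and distance of each of pin_blue_grip, pin_yellow_grip from where it was at the start of the episode below 0.02 m); the robot touches nothing.
It fails at once if the red pin's shank is pressed with more than 40 N (contact force between pin_c0 and anything else above 40 N).
It fails at once if the blue or yellow pin is shifted by more than 20 mm (distance of any of pin_blue_grip, pin_yellow_grip from where it was at the start of the episode above 0.02 m).
It also fails if it takes over 72 s, if anything falls off the work surface, if the arm or the gripper's body presses on something with over 40 N, if the wrist force passes 120 N, or if a joint passes its speed limit or range.

## Working session

There is one attempt and no reset: what is moved stays moved. The work goes in short steps, Python scripts to look and compute and a shell command to move; the robot and the scene stay as the last step left them, time stands still between calls to the robot, and variables do not carry over. Pictures are saved under pics/ and viewed, at most 10 in all, crops included, and the job is handed in when it is done.

```bash
mkdir -p pics; ls
python3 - <<'E'
from plant import *
import cv2
for n in("top","side"):
    s=snapshot(n); cv2.imwrite(f"pics/{n}0.png",s["color"][:,:,::-1]); print(n,s["fx"],s["fy"],s["cx"],s["cy"],s["k1"],s["R"],s["t"])
print(get_obs())
E
```

```text
pics
top 437.0491066716232 437.0491066716232 315.3285747388518 204.22585917019873 -0.02532016250153933 [[-0.00332697 -0.99995693  0.00866438]
 [-0.99167132  0.00218359 -0.12877591]
 [ 0.12875144 -0.00902065 -0.99163587]] [3.86637144e-04 4.31654965e-01 8.72649377e-01]
side 448.7245587384654 448.7245587384654 314.71557340534054 202.0035655563479 -0.024199027656585305 [[ 0.82765982 -0.56113654 -0.01024761]
 [-0.40868839 -0.59008815 -0.6962541 ]
 [ 0.38464662  0.58044962 -0.71772224]] [-0.36829854  0.22002318  0.78446066]
{'clock': 0.1, 'joint_pos': array([ 8.84689804e+01,  2.05872983e+01,  6.38717831e-01, -1.75156930e-02,
       -7.01352619e+01, -1.65073791e+01]), 'qvel': array([ 0.00068019, -0.11157672,  0.1970325 ,  0.01737488, -0.0136895 ,
       -0.00881981]), 'tau': array([-1.30810589e-03, -5.84164524e+01,  2.93751562e+01,  7.01568604e+00,
        1.01635815e-02, -5.67807808e-05]), 'tool_pos': array([0.20896108, 0.64166015, 0.40381492]), 'orientation': array([ 1.79914934e+02, -8.03699022e-03, -1.80443566e+01]), 'force': array([-0.57134414,  0.64821951,  0.39236566]), 'moment': array([0.00647917, 0.06034868, 0.03202428]), 'gripper_force': 0.0, 'opening': 0.08758824739082875}
```

View pics/top0.png

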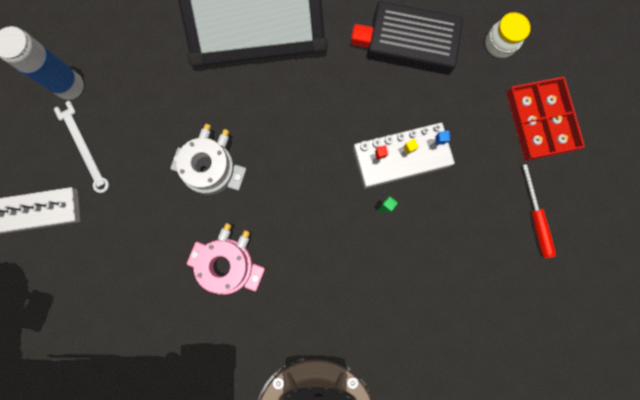

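View pics/side0.png

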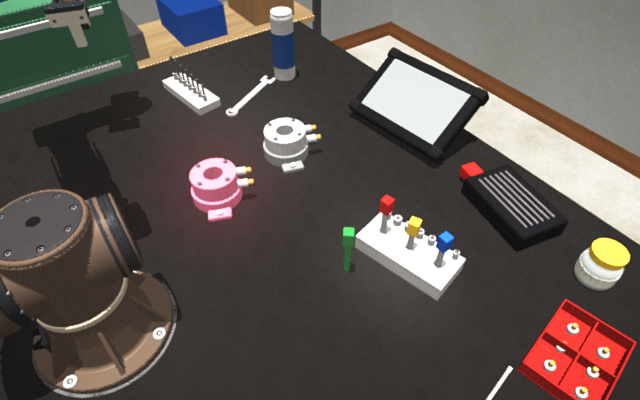

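The top view shows the candidates. Red block heads are at (382,152), with yellow at (411,146), blue at (444,137) and a green look-alike at (390,204). The red box at (362,37), the tray and the screwdriver are not pins. The grey pump is at (203,162) and the pink one at (222,266). The pin I want is the red one in the rack, side view (387,204), and the pump is the grey one. I'll confirm both in one enlarged composite.

Run:
```python
import cv2,numpy as np
t=cv2.imread("pics/top0.png");s=cv2.imread("pics/side0.png")
c=lambda i,x,y,w,h,k:cv2.resize(i[y:y+h,x:x+w],None,fx=k,fy=k,interpolation=cv2.INTER_CUBIC)
# each 400x300
a=c(t,350,115,114,75,3.5)[:262,:399];b=c(t,165,115,80,80,5)
A=np.zeros((600,800,3),np.uint8)
def put(i,x,y):
    i=i[:300,:400];A[y:y+i.shape[0],x:x+i.shape[1]]=i
put(c(t,350,115,114,75,3.5),0,0);put(c(t,165,125,80,75,4),400,0)
put(c(s,350,190,114,85,3.5),0,300);put(c(s,250,110,80,75,4),400,300)
cv2.imwrite("pics/c1.png",A)
```

```text
(no output)
```

View pics/c1.png

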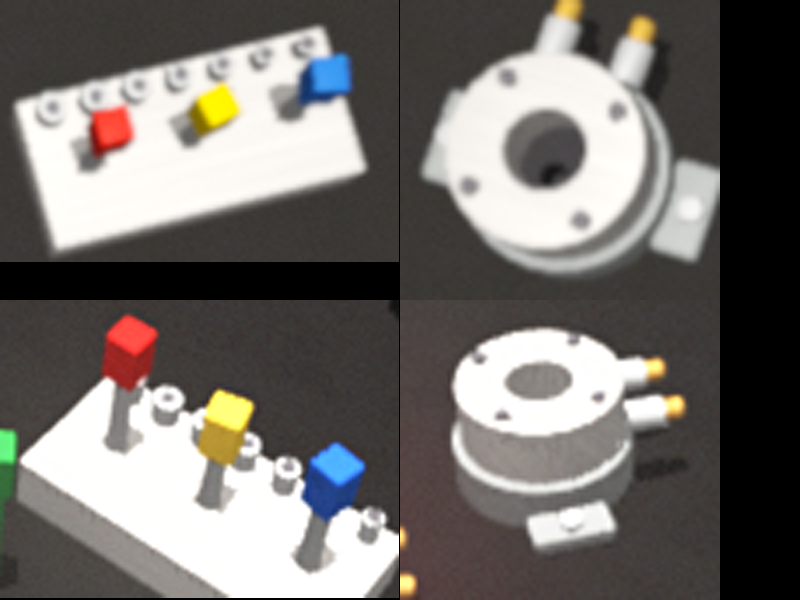

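Confirmed: the red pin is the tall one in the leftmost rack hole, at crop (131,352), which is side (387.4,204.9) and top (381.7,152.1). The grey pump's well mouth is at top (201,162.5) and side (284.5,130.2). A darker spot shows on the bottom of the well, at crop (552,172).

```bash
cat > h.py <<'E'
import numpy as np,cv2
from plant import *
from scipy.optimize import least_squares
C={n:snapshot(n) for n in("top","side")}
def und(n,p):
    c=C[n];d=np.array([(p[0]-c["cx"])/c["fx"],(p[1]-c["cy"])/c["fy"]]);s=d.copy()
    for _ in range(10): s=d/(1+c["k1"]*(s@s))
    return s
def ray(n,p):
    c=C[n];R=np.array(c["R"]);return -R.T@c["t"],R.T@np.r_[und(n,p),1]
def atz(n,p,z):
    o,d=ray(n,p);return o+d*(z-o[2])/d[2]
def proj(n,X):
    c=C[n];q=np.array(c["R"])@X+c["t"];s=q[:2]/q[2];s=s*(1+c["k1"]*(s@s));return np.array([c["fx"]*s[0]+c["cx"],c["fy"]*s[1]+c["cy"]])
def tri(a,b,x0=(.6,0,.1)):
    return least_squares(lambda X:np.r_[proj("top",X)-a,proj("side",X)-b],x0)
E
python3 - <<'E'
from h import *
np.set_printoptions(precision=4,suppress=True)
for nm,a,b,z in(("head",(381.7,152.1),(387.4,204.9),.108),("well",(201.1,162.5),(284.5,130.2),.07)):
    r=tri(a,b);print(nm,r.x,r.fun,atz("top",a,z),atz("side",b,z))
cs=[atz("top",(350+x/3.5,115+y/3.5),.035) for x,y in((18,100),(323,28),(365,170),(55,250))]
print(np.array(cs),np.mean(cs,0))
for i,j in((0,1),(3,2)): 
    d=cs[j]-cs[i];print(np.degrees(np.arctan2(d[1],d[0]))+90,np.linalg.norm(d))
m=np.mean(cs,0);d=cs[0]-cs[1]+cs[3]-cs[2];d/=np.linalg.norm(d);print("hole",m+.062*d,m,m-.062*d)
# side-view corners for the rack top
print("hubspot",atz("top",(165+152/4,125+172/4),.03), "well centre bottom proj")
w=tri((201.1,162.5),(284.5,130.2)).x
print(proj("top",w-[0,0,.04]))
s=C["top"]["color"][:,:,::-1]
a=cv2.resize(s[140:166,368:398],None,fx=14,fy=14,interpolation=cv2.INTER_CUBIC)
g=s[148:178,188:216].astype(float);g=np.clip((g-10)*2,0,255).astype(np.uint8)
b=cv2.resize(g,None,fx=13,fy=13,interpolation=cv2.INTER_CUBIC)
A=np.zeros((400,790,3),np.uint8);A[:a.shape[0],:a.shape[1]]=a;A[:b.shape[0],424:424+b.shape[1]]=b
cv2.imwrite("pics/c2.png",A)
E
```

```text
head [ 0.5219 -0.1274  0.1095] [ 0.2497 -0.4738 -0.503   0.1451] [ 0.5214 -0.1272  0.108 ] [ 0.524  -0.1266  0.108 ]
well [0.5115 0.2265 0.0682] [ 0.1624 -0.3602 -0.4612  0.0926] [0.5103 0.2263 0.07  ] [0.5114 0.224  0.07  ]
[[ 0.5581 -0.0842  0.035 ]
 [ 0.6027 -0.2688  0.035 ]
 [ 0.5154 -0.2902  0.035 ]
 [ 0.4674 -0.1046  0.035 ]] [ 0.5359 -0.1869  0.035 ]
13.591672181257195 0.1899355120374027
14.487992626665374 0.19173265397992656
hole [ 0.5209 -0.1268  0.035 ] [ 0.5359 -0.1869  0.035 ] [ 0.5509 -0.2471  0.035 ]
hubspot [0.5078 0.2323 0.03  ] well centre bottom proj
[206.0554 166.4431]
```

View pics/c2.png

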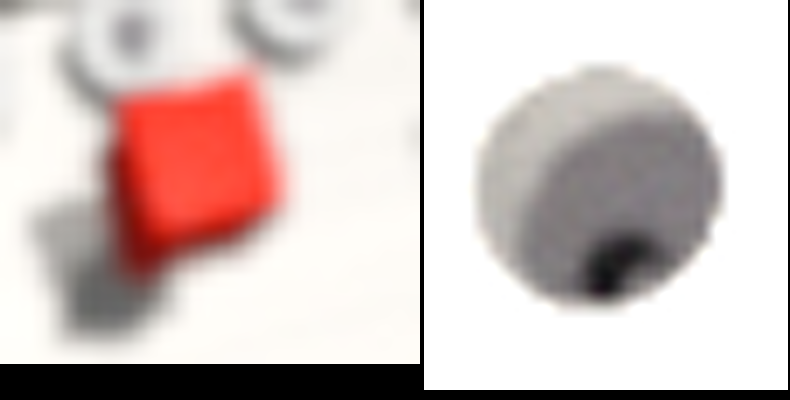

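The red head is square to the rack, with its top face centred at crop (202,151) and yaw about 11°. In the well, the blind hole shows as a dark crescent around crop (622,270). I'll move above the pin and turn so the fingers close along the rack's x.

```bash
R='[[1,0.82,0.98,0,0,0,0],[1,0.82,0.98,0,0,0,0],[1,0.82,0.98,0,0,0,0],[1,0.82,0.98,0,0,0,0],[1,0.82,0.98,0,0,0,0]]'
python3 -m handwheel '[[1,0.82,0.98,0,0,0,0],[1,0.82,0.98,0,0,0,0],[1,0.82,0.98,0,0,0,0],[1,0.82,0.98,0,0,0,0],[1,0.82,0.98,0,0,0,0]]'
python3 -m handwheel '[[1,0.82,0.98,0,0,0,0],[1,0.82,0.98,0,0,0,0],[1,0.82,0.98,0,0,0,0],[1,0.82,0.98,0,0,0,0],[1,0.82,0.98,0,0,0,0]]'
python3 -m handwheel '[[1,0.82,0.98,0,0,0,0],[1,0.82,0.98,0,0,0,0],[1,0.82,0.98,0,0,0,0],[1,0.82,0.98,0,0,0,0],[1,0.82,0.98,0,0,0,0]]'
python3 -m handwheel '[[1,0.82,0.98,0,0,0,0],[1,0.82,0.98,0,0,0,0],[1,0.82,0.98,0,0,0,0],[1,0.82,0.98,0,0,0,0],[1,0.82,0.98,0,0,0,0]]'
python3 -m handwheel '[[1,0.82,0.98,0,0,0,0],[1,0.82,0.98,0,0,0,0],[1,0.82,0.98,0,0,0,0],[1,0.82,0.98,0,0,0,0],[1,0.82,0.98,0,0,0,0]]'
python3 -m handwheel '[[1,0,0,0,0,0,1],[1,0,0,0,0,0,1],[1,0,0,0,0,0,1],[1,0,0,0,0,0,1],[1,0,0,0,0,0,1]]'
python3 -m handwheel '[[1,0,0,0,0,0,1],[1,0,0,0,0,0,1],[1,0,0,0,0,0,1],[1,0,0,0,0,0,1],[1,0,0,0,0,0,1]]'
cat >> h.py <<'E'
from scipy.spatial.transform import Rotation as Ro
def go(target,rpy=None):
    "tool-axis shift (units of 25mm) from the present pose to a world TCP target"
    o=get_obs();R=Ro.from_euler("xyz",o["orientation"],degrees=True)
    print("t",o["clock"],"pos",o["tool_pos"].round(4),"rpy",o["orientation"].round(2),"F",o["force"].round(1),"M",o["moment"].round(2),"open",round(o["opening"],4),"q",o["joint_pos"].round(0))
    print("units",(R.inv().apply(np.array(target)-o["tool_pos"])/.025).round(2))
    if rpy is not None: print("turn",(R.inv()*Ro.from_euler("xyz",rpy,degrees=True)).as_rotvec(True).round(2)/6)
E
python3 - <<'E'
from h import *
np.set_printoptions(precision=4,suppress=True)
h=atz("top",(381.93,150.29),.124);print("head top",h)
w=atz("top",(201,162.1),.07);print("well",w,"hole",atz("top",(202.73,168.27),.03))
go([.522,-.127,.40],[180,0,-78])
E
```

```text
clock: 0.82
tool_pos: [0.2688, 0.4925, 0.4046]
orientation: [180.0, 0.0, -18.0]
force: [-0.1, -0.9, -0.1]
opening: 0.0877
gripper_force: 0.0
clock: 1.45
tool_pos: [0.3285, 0.3438, 0.4047]
orientation: [-180.0, 0.0, -18.0]
force: [-0.3, -0.1, 0.4]
opening: 0.0876
gripper_force: 0.0
clock: 2.08
tool_pos: [0.3878, 0.1956, 0.4047]
orientation: [-180.0, -0.0, -18.0]
force: [0.8, 0.1, -0.3]
opening: 0.0879
gripper_force: 0.0
clock: 2.7
tool_pos: [0.4472, 0.0474, 0.4047]
orientation: [-180.0, -0.0, -18.0]
force: [1.9, 0.6, 0.9]
opening: 0.0875
gripper_force: 0.0
clock: 3.32
tool_pos: [0.5066, -0.1007, 0.4047]
orientation: [-180.0, -0.0, -18.0]
force: [0.1, 0.0, -0.1]
opening: 0.088
gripper_force: 0.0
clock: 3.95
tool_pos: [0.5063, -0.0997, 0.4046]
orientation: [180.0, 0.0, -48.2]
force: [0.1, -0.1, 0.8]
opening: 0.0874
gripper_force: 0.0
clock: 4.58
tool_pos: [0.5063, -0.0997, 0.4046]
orientation: [180.0, 0.0, -78.2]
force: [-0.1, -0.2, 0.6]
opening: 0.0879
gripper_force: 0.0
head top [ 0.5208 -0.125   0.124 ]
well [0.5111 0.2266 0.07  ] hole [0.5072 0.2328 0.03  ]
t 4.675 pos [ 0.5063 -0.0996  0.4046] rpy [179.99   0.   -78.12] F [-0.8  1.3 -0.5] M [ 0.06 -0.03 -0.01] open 0.0877 q [ 11.   5. -19.  -0. -65.   1.]
units [ 1.2  -0.39  0.18]
turn [ 0.0017  0.     -0.02  ]
```

```bash
python3 -m handwheel '[[1,0.6,-0.18,0,0,0,0],[1,0.57,-0.18,0,0,0,0],[1,0,0,1,0,0,0],[1,0,0,1,0,0,0],[1,0,0,1,0,0,0]]'
python3 -m handwheel '[[1,0,0,1,0,0,0],[1,0,0,0.8,0,0,0],[1,0,0,0.7,0,0,0],[1,0,0,0,0,0,0],[1,0,0,0,0,0,0]]'
python3 - <<'E'
from h import *
go([.5212,-.1264,.267],[180,0,-78])
s=C["top"]["color"][120:190,340:440,::-1];t=C["side"]["color"][150:250,340:440,::-1]
k=lambda i:cv2.resize(i,(400,int(i.shape[0]*4)),interpolation=cv2.INTER_CUBIC)
A=np.zeros((400,800,3),np.uint8);A[:280,:400]=k(s);A[:,400:]=k(t);cv2.imwrite("pics/g1.png",A)
E
```

```text
clock: 5.3
tool_pos: [0.5219, -0.127, 0.3287]
orientation: [180.0, -0.0, -78.0]
force: [-0.1, 0.3, -1.5]
opening: 0.0876
gripper_force: 0.0
clock: 5.92
tool_pos: [0.5221, -0.1265, 0.2676]
orientation: [-180.0, -0.0, -78.0]
force: [-0.6, 0.4, 0.3]
opening: 0.0875
gripper_force: 0.0
t 6.025 pos [ 0.522  -0.1263  0.268 ] rpy [-1.7992e+02 -2.0000e-02 -7.8030e+01] F [-0.1 -0.2 -0.8] M [ 0.06 -0.02  0.02] open 0.0878 q [  7.  15. -27.   0. -48.   5.]
units [-0.    0.03  0.04]
turn [-0.01333333 -0.00333333 -0.005     ]
```

View pics/g1.png

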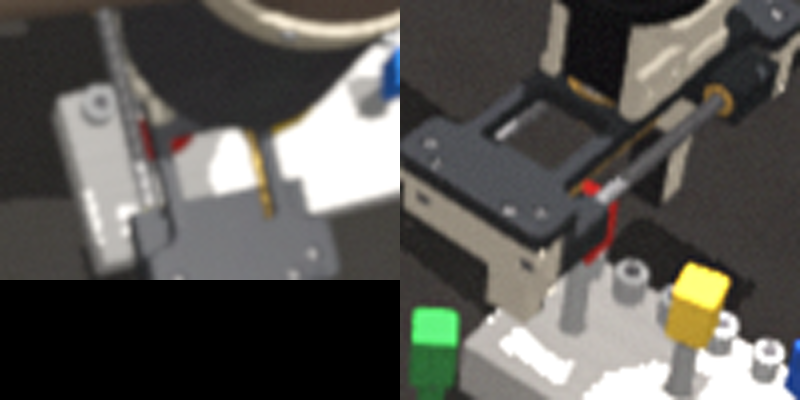

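The side view shows the red head between the open fingers, around crop (595,225), with the yellow pin clear. I'll close in stages, watching the force.

```bash
python3 -m handwheel '[[0.2,0,0,0,0,0,0],[-0.2,0,0,0,0,0,0],[-0.36,0,0,0,0,0,0],[-0.4,0,0,0,0,0,0],[-0.44,0,0,0,0,0,0]]'
python3 -m handwheel '[[-0.46,0,0,0,0,0,0],[-0.48,0,0,0,0,0,0],[-0.5,0,0,0,0,0,0],[-0.52,0,0,0,0,0,0],[-0.54,0,0,0,0,0,0]]'
python3 -c "
from h import *
go([.5212,-.1264,.267],[180,0,-78])"
```

```text
clock: 6.65
tool_pos: [0.5215, -0.126, 0.2672]
orientation: [-180.0, -0.0, -78.0]
force: [0.5, 0.6, 1.2]
opening: 0.0428
gripper_force: 0.0
clock: 7.28
tool_pos: [0.5215, -0.126, 0.2672]
orientation: [180.0, -0.0, -78.0]
force: [0.5, -0.1, 0.9]
opening: 0.0204
gripper_force: 0.2
t 7.375 pos [ 0.5215 -0.126   0.2672] rpy [180.     0.   -78.04] F [-0.1  0.2 -0.1] M [ 0.12 -0.01  0.03] open 0.0201 q [  7.  15. -27.  -0. -48.   5.]
units [0.01 0.02 0.01]
turn [ 0.          0.         -0.00666667]
```

```bash
python3 -m handwheel '[[-0.6,0,0,0,0,0,0],[-0.7,0,0,0,0,0,0],[-0.8,0,0,0,0,0,0],[-1,0,0,0,0,0,0],[-1,0,0,0,0,0,0]]'
python3 -m handwheel '[[-1,0,0,-0.15,0,0,0],[-1,0,0,-0.2,0,0,0],[-1,0,0,-0.2,0,0,0],[-1,0,0,-0.2,0,0,0],[-1,0,0,-0.2,0,0,0]]'
python3 -m handwheel '[[-1,0,0,-0.4,0,0,0],[-1,0,0,-0.5,0,0,0],[-1,0,0,-0.5,0,0,0],[-1,0,0,-0.7,0,0,0],[-1,0,0,-1,0,0,0]]'
python3 -m handwheel '[[-1,0,0,-0.5,0,0,0],[-1,0,0,0,0,0,0],[-1,0,0,0,0,0,0]]'
python3 - <<'E'
from h import *
go([.5072,.2328,.37])
s=C["top"]["color"][120:220,320:470,::-1];t=C["side"]["color"][100:250,340:490,::-1]
k=lambda i:cv2.resize(i,(400,int(i.shape[0]*400/150)),interpolation=cv2.INTER_CUBIC)
A=np.zeros((400,800,3),np.uint8);b=k(s);A[:b.shape[0],:400]=b;A[:,400:]=k(t)[:400];cv2.imwrite("pics/g2.png",A)
E
```

```text
clock: 8.0
tool_pos: [0.5215, -0.126, 0.2672]
orientation: [180.0, -0.0, -78.0]
force: [-0.4, -0.5, 0.4]
opening: 0.0196
gripper_force: 30.0
clock: 8.62
tool_pos: [0.5216, -0.126, 0.2914]
orientation: [-180.0, -0.0, -78.0]
force: [0.8, 0.2, -1.6]
opening: 0.0195
gripper_force: 30.0
clock: 9.25
tool_pos: [0.5213, -0.126, 0.3692]
orientation: [180.0, 0.0, -78.0]
force: [0.7, 0.4, -1.6]
opening: 0.0198
gripper_force: 30.0
clock: 9.62
tool_pos: [0.5212, -0.126, 0.3801]
orientation: [179.9, 0.0, -78.0]
force: [-0.2, -0.1, -0.7]
opening: 0.0197
gripper_force: 30.0
t 9.725 pos [ 0.5213 -0.126   0.3799] rpy [ 1.799e+02  2.000e-02 -7.804e+01] F [-0.5  0.9 -0.9] M [ 0.04 -0.02  0.01] open 0.02 q [  7.   9. -19.  -0. -63.   5.]
units [-14.16  -2.42   0.4 ]
```

View pics/g2.png

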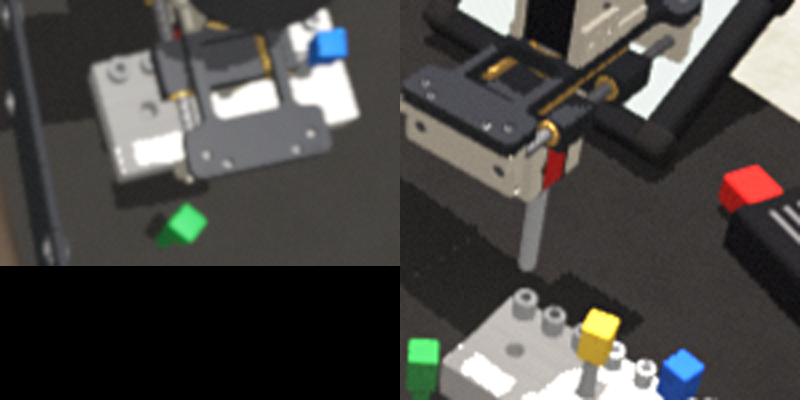

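The red pin is drawn clear of the rack and hangs upright, with its foot at crop (527,266). Yellow and blue still stand in the rack. Next, over to the pump.

```bash
python3 -m handwheel '[[-1,-0.5,-0.1,0,0,0,0],[-1,-0.9,-0.16,0,0,0,0],[-1,-1,-0.17,0,0,0,0],[-1,-1,-0.17,0,0,0,0],[-1,-1,-0.17,0,0,0,0]]'
python3 -m handwheel '[[-1,-1,-0.17,0,0,0,0],[-1,-1,-0.17,0,0,0,0],[-1,-1,-0.17,0,0,0,0],[-1,-1,-0.17,0,0,0,0],[-1,-1,-0.17,0,0,0,0]]'
python3 -m handwheel '[[-1,-1,-0.17,0,0,0,0],[-1,-1,-0.17,0,0,0,0],[-1,-1,-0.17,0,0,0,0],[-1,-1,-0.17,0,0,0,0],[-1,-0.76,-0.13,0,0,0,0]]'
python3 -m handwheel '[[-1,0,0,0,0,0,0],[-1,0,0,0,0,0,0]]'
python3 - <<'E'
from h import *
go([.5072,.2328,.37],[180,0,-78])
print("foot at lift",proj("side",np.array([.5213,-.126,.123])))
f=get_obs()["tool_pos"]-[0,0,.257]
print("foot now side",proj("side",f),"top",proj("top",f))
t=C["side"]["color"][70:170,230:350,::-1];s=C["top"]["color"][100:200,150:270,::-1]
A=np.hstack([cv2.resize(i,(400,333),interpolation=cv2.INTER_CUBIC) for i in(s,t)]);cv2.imwrite("pics/p1.png",A)
E
```

```text
clock: 10.35
tool_pos: [0.5173, -0.0131, 0.3805]
orientation: [180.0, 0.0, -78.0]
force: [0.2, 0.6, -1.1]
opening: 0.02
gripper_force: 30.0
clock: 10.98
tool_pos: [0.5121, 0.1136, 0.3806]
orientation: [180.0, -0.0, -78.0]
force: [-0.1, 0.3, -0.4]
opening: 0.0199
gripper_force: 30.0
clock: 11.6
tool_pos: [0.5072, 0.2343, 0.3805]
orientation: [180.0, -0.0, -78.0]
force: [-0.1, 0.3, -0.9]
opening: 0.0201
gripper_force: 30.0
clock: 11.85
tool_pos: [0.5074, 0.2327, 0.3807]
orientation: [180.0, -0.0, -78.0]
force: [0.6, -0.2, -0.5]
opening: 0.02
gripper_force: 30.0
t 11.95 pos [0.5075 0.2324 0.3809] rpy [ 1.7999e+02 -1.0000e-02 -7.8070e+01] F [ 0.1 -0.8 -0.4] M [ 0.08 -0.04  0.01] open 0.0198 q [ 45.  11. -16.  -0. -63. -33.]
units [-0.02  0.01  0.44]
turn [ 0.00166667 -0.00166667 -0.01166667]
foot at lift [386.9203194  199.65439767]
foot now side [279.80520923 109.90358298] top [190.60846673 157.52072908]
```

View pics/p1.png

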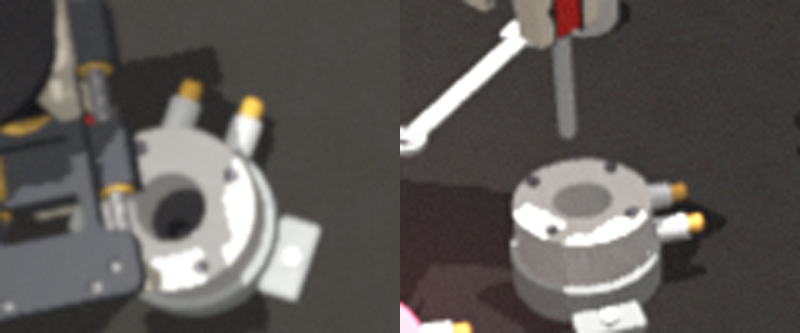

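The pin's foot is at side crop (567,135), about half a pixel from where I predicted it. Lowering into the well now.

```bash
python3 -m handwheel '[[-1,0,0,0.6,0,0,0],[-1,0,0,0.6,0,0,0],[-1,0,0,0.6,0,0,0],[-1,0,0,0.5,0,0,0],[-1,0,0,0.4,0,0,0]]'
python3 -m handwheel '[[-1,0,0,0.3,0,0,0],[-1,0,0,0.1,0,0,0],[-1,0,0,0.1,0,0,0],[-1,0,0,0.1,0,0,0],[-1,0,0,0,0,0,0]]'
python3 -m handwheel '[[-1,0,0,0.04,0,0,0],[-1,0,0,0.04,0,0,0],[-1,0,0,0.04,0,0,0]]'
```

```text
clock: 12.58
tool_pos: [0.5076, 0.2328, 0.3123]
orientation: [180.0, -0.0, -78.0]
force: [-0.2, 0.3, -0.7]
opening: 0.02
gripper_force: 30.0
clock: 13.2
tool_pos: [0.5076, 0.2329, 0.2984]
orientation: [-180.0, 0.0, -78.0]
force: [-0.2, 0.3, -1.7]
opening: 0.0199
gripper_force: 30.0
clock: 13.58
tool_pos: [0.5076, 0.2329, 0.2954]
orientation: [-180.0, 0.0, -78.0]
force: [-0.1, -0.1, -0.2]
opening: 0.0195
gripper_force: 30.0
```

```bash
python3 -m handwheel '[[-1,0,0,0.06,0,0,0],[-1,0,0,0.06,0,0,0],[-1,0,0,0.06,0,0,0]]'
python3 -m handwheel '[[-1,0,0,0.04,0,0,0],[-1,0,0,0.03,0,0,0]]'
python3 -m handwheel '[[-1,0,0,0.03,0,0,0],[-1,0,0,0,0,0,0]]'
python3 -m handwheel '[[-1,0,0,0.03,0,0,0],[-1,0,0,0,0,0,0]]'
```

```text
clock: 13.95
tool_pos: [0.5076, 0.2329, 0.2908]
orientation: [180.0, 0.0, -78.0]
force: [0.0, -0.1, -0.0]
opening: 0.0199
gripper_force: 30.0
clock: 14.2
tool_pos: [0.5076, 0.2329, 0.2891]
orientation: [180.0, -0.0, -78.0]
force: [-0.6, -0.0, -1.5]
opening: 0.02
gripper_force: 30.0
clock: 14.45
tool_pos: [0.5076, 0.2329, 0.2883]
orientation: [180.0, -0.0, -78.0]
force: [-0.5, 0.2, -1.4]
opening: 0.0195
gripper_force: 30.0
clock: 14.7
tool_pos: [0.5076, 0.2328, 0.2876]
orientation: [180.0, -0.0, -78.0]
force: [0.4, -0.1, -1.8]
opening: 0.02
gripper_force: 30.0
```

```bash
python3 -m handwheel '[[-1,0,0,0.03,0,0,0],[-1,0,0,0,0,0,0]]'
python3 -m handwheel '[[-1,0,0,0.02,0,0,0],[-1,0,0,0,0,0,0]]'
```

```text
clock: 14.95
tool_pos: [0.5076, 0.2329, 0.2868]
orientation: [180.0, -0.0, -78.0]
force: [0.2, 0.3, -0.8]
opening: 0.0198
gripper_force: 30.0
clock: 15.2
tool_pos: [0.5076, 0.2329, 0.2864]
orientation: [180.0, -0.0, -78.0]
force: [0.6, -0.7, -0.7]
opening: 0.02
gripper_force: 30.0
```

```bash
python3 -m handwheel '[[-1,0,0,0.02,0,0,0],[-1,0,0,0,0,0,0]]'
python3 -m handwheel '[[-1,0,0,0.02,0,0,0],[-1,0,0,0,0,0,0]]'
python3 -m handwheel '[[-1,0,0,0.02,0,0,0],[-1,0,0,0,0,0,0]]'
```

```text
clock: 15.45
tool_pos: [0.5076, 0.2329, 0.2859]
orientation: [180.0, -0.0, -78.0]
force: [-1.0, 0.5, -1.7]
opening: 0.0196
gripper_force: 30.0
clock: 15.7
tool_pos: [0.5076, 0.2328, 0.2854]
orientation: [180.0, -0.0, -78.0]
force: [0.0, -1.0, -1.4]
opening: 0.0199
gripper_force: 30.0
clock: 15.95
tool_pos: [0.5075, 0.2328, 0.2849]
orientation: [180.0, -0.0, -78.0]
force: [-1.4, -0.2, 1.0]
opening: 0.0198
gripper_force: 30.0
```

```bash
python3 -m handwheel '[[-1,0,0,0.02,0,0,0],[-1,0,0,0,0,0,0]]'
python3 -m handwheel '[[-1,0,0,0.02,0,0,0],[-1,0,0,0,0,0,0]]'
python3 -c "
from h import *
go([.5072,.2328,.268])"
```

```text
clock: 16.2
tool_pos: [0.5075, 0.2328, 0.2844]
orientation: [180.0, -0.0, -78.0]
force: [-1.4, -0.7, 0.9]
opening: 0.0202
gripper_force: 30.0
clock: 16.45
tool_pos: [0.5074, 0.2326, 0.2836]
orientation: [180.0, -0.0, -78.0]
force: [-1.4, -2.0, -0.3]
opening: 0.0198
gripper_force: 30.0
t 16.55 pos [0.5074 0.2327 0.2837] rpy [ 1.7996e+02 -2.0000e-02 -7.8040e+01] F [-1.3 -1.3  0.1] M [-0.65  0.78 -0.04] open 0.0203 q [ 45.  16. -23.  -0. -51. -33.]
units [-0.01  0.01  0.63]
```

The foot is about 3 mm below the hub surface with a small side force towards -x and -y, so it is entering the hole. I'll ease that way and keep lowering.

```bash
python3 -m handwheel '[[-1,0.015,0.015,0,0,0,0],[-1,0,0,0.02,0,0,0],[-1,0,0,0.02,0,0,0]]'
python3 -c "
from h import *
go([.5072,.2328,.265])"
python3 -m handwheel '[[-1,0,0,0.02,0,0,0],[-1,0,0,0.02,0,0,0],[-1,0,0,0,0,0,0]]'
python3 -c "
from h import *
go([.5072,.2328,.265])"
```

```text
clock: 16.92
tool_pos: [0.5072, 0.2324, 0.2828]
orientation: [180.0, -0.0, -78.0]
force: [-1.6, -1.3, 0.9]
opening: 0.02
gripper_force: 30.0
t 17.025 pos [0.5072 0.2324 0.2828] rpy [ 1.7998e+02 -1.0000e-02 -7.8040e+01] F [-2.4 -1.1 -0.6] M [-0.51  0.83 -0.01] open 0.0199 q [ 45.  16. -23.  -0. -51. -33.]
units [-0.02 -0.    0.71]
clock: 17.4
tool_pos: [0.5072, 0.2324, 0.2818]
orientation: [180.0, -0.0, -78.0]
force: [-1.9, -1.9, -0.5]
opening: 0.0195
gripper_force: 30.0
t 17.5 pos [0.5072 0.2324 0.2818] rpy [ 1.7999e+02 -1.0000e-02 -7.8040e+01] F [-1.8 -1.9 -0.1] M [-0.58  1.09  0.01] open 0.02 q [ 45.  16. -23.  -0. -50. -33.]
units [-0.02 -0.    0.67]
```

```bash
python3 -m handwheel '[[-1,0.015,0.025,0,0,0,0],[-1,0,0,0.04,0,0,0],[-1,0,0,0.04,0,0,0],[-1,0,0,0,0,0,0]]'
python3 -c "
from h import *
go([.5072,.2328,.265])"
python3 -m handwheel '[[-1,0,0,0.04,0,0,0],[-1,0,0,0.04,0,0,0],[-1,0,0,0,0,0,0]]'
python3 -c "
from h import *
go([.5072,.2328,.265])"
```

```text
clock: 18.0
tool_pos: [0.5069, 0.2321, 0.2799]
orientation: [-180.0, 0.0, -78.0]
force: [-1.0, -1.3, -0.9]
opening: 0.0196
gripper_force: 30.0
t 18.1 pos [0.5069 0.2321 0.2799] rpy [-1.7998e+02  1.0000e-02 -7.8030e+01] F [-0.8  0.1 -1.1] M [-0.18  0.26  0.01] open 0.0197 q [ 45.  16. -24.   0. -50. -33.]
units [-0.03 -0.02  0.6 ]
clock: 18.48
tool_pos: [0.5069, 0.232, 0.2779]
orientation: [-180.0, 0.0, -78.0]
force: [-0.1, -0.1, -1.6]
opening: 0.0198
gripper_force: 30.0
t 18.575 pos [0.5068 0.232  0.2779] rpy [-1.7999e+02  1.0000e-02 -7.8030e+01] F [ 0.  -1.1 -1.5] M [-0.01  0.09 -0.02] open 0.0197 q [ 45.  16. -24.   0. -50. -33.]
units [-0.03 -0.02  0.52]
```

The side load is gone and the foot is about 9 mm into the hole. I'll lower it the rest of the way.

```bash
python3 -m handwheel '[[-1,0,0,0.07,0,0,0],[-1,0,0,0.07,0,0,0],[-1,0,0,0.06,0,0,0],[-1,0,0,0.06,0,0,0],[-1,0,0,0,0,0,0]]'
python3 -m handwheel '[[-1,0,0,0.04,0,0,0],[-1,0,0,0.04,0,0,0],[-1,0,0,0,0,0,0]]'
python3 -c "
from h import *
go([.5072,.2328,.265])"
python3 -m handwheel '[[-1,0,0,0.03,0,0,0],[-1,0,0,0,0,0,0]]'
python3 -m handwheel '[[-1,0,0,0.02,0,0,0],[-1,0,0,0,0,0,0]]'
```

```text
clock: 19.2
tool_pos: [0.5068, 0.2319, 0.2713]
orientation: [180.0, -0.0, -78.0]
force: [0.7, 1.1, -1.2]
opening: 0.02
gripper_force: 30.0
clock: 19.58
tool_pos: [0.5068, 0.2319, 0.2693]
orientation: [180.0, -0.0, -78.0]
force: [-0.1, 0.3, -1.2]
opening: 0.0199
gripper_force: 30.0
t 19.675 pos [0.5068 0.2319 0.2694] rpy [-180.     -0.    -78.03] F [ 0.2 -0.9 -0.8] M [ 0.09 -0.01 -0.02] open 0.0197 q [ 45.  17. -24.   0. -49. -33.]
units [-0.03 -0.02  0.18]
clock: 19.92
tool_pos: [0.5067, 0.2319, 0.2686]
orientation: [180.0, -0.0, -78.0]
force: [1.4, 0.4, -1.3]
opening: 0.0196
gripper_force: 30.0
clock: 20.18
tool_pos: [0.5067, 0.2319, 0.2681]
orientation: [180.0, -0.0, -78.0]
force: [-0.0, -0.6, -1.1]
opening: 0.0196
gripper_force: 30.0
```

```bash
python3 -m handwheel '[[-1,0,0,0.02,0,0,0],[-1,0,0,0,0,0,0]]' | sed -n '2p;4p'
python3 -m handwheel '[[-1,0,0,0.02,0,0,0],[-1,0,0,0,0,0,0]]' | sed -n '2p;4p'
python3 -m handwheel '[[-1,0,0,0.02,0,0,0],[-1,0,0,0,0,0,0]]' | sed -n '2p;4p'
python3 -m handwheel '[[-1,0,0,0.02,0,0,0],[-1,0,0,0,0,0,0]]' | sed -n '2p;4p'
```

```text
tool_pos: [0.5067, 0.2319, 0.2676]
force: [-0.2, -0.1, -1.0]
tool_pos: [0.5068, 0.2319, 0.2671]
force: [0.1, -0.2, -0.9]
tool_pos: [0.5068, 0.2319, 0.2666]
force: [0.3, 0.3, -1.6]
tool_pos: [0.5068, 0.2319, 0.2661]
force: [-0.0, -0.4, 0.3]
```

The foot is about 1 mm from home and nearly weightless on the gripper. I'll let go so it drops in, then retreat upwards.

```bash
python3 -m handwheel '[[-0.4,0,0,0,0,0,0],[-0.2,0,0,0,0,0,0],[0,0,0,0,0,0,0],[0.2,0,0,0,0,0,0],[0.2,0,0,0,0,0,0]]'
python3 -m handwheel '[[0.2,0,0,-0.4,0,0,0],[0.2,0,0,-0.8,0,0,0],[0.2,0,0,-1,0,0,0],[0.2,0,0,-1,0,0,0],[0.2,0,0,-1,0,0,0]]'
python3 -m handwheel '[[0.2,1,0,-1,0,0,0],[0.2,1,0,-1,0,0,0],[0.2,1,0,0,0,0,0],[0.2,1,0,0,0,0,0],[0.2,1,0,0,0,0,0]]'
python3 -m handwheel '[[0.2,1,0,0,0,0,0],[0.2,1,0,0,0,0,0],[0.2,0,0,0,0,0,0],[0.2,0,0,0,0,0,0]]'
python3 - <<'E'
from h import *
for n in("top","side"): print(n,"head top if home",proj(n,np.array([.5068,.2319,.122])))
s=C["top"]["color"][120:200,160:260,::-1];t=C["side"]["color"][70:150,230:330,::-1]
A=np.hstack([cv2.resize(i,(400,320),interpolation=cv2.INTER_CUBIC) for i in(s,t)]);cv2.imwrite("pics/f1.png",A)
E
```

```text
clock: 21.8
tool_pos: [0.5068, 0.2319, 0.2662]
orientation: [180.0, -0.0, -78.0]
force: [-0.2, 0.3, 0.2]
opening: 0.052
gripper_force: 0.0
clock: 22.42
tool_pos: [0.5067, 0.2318, 0.3728]
orientation: [-180.0, 0.0, -78.0]
force: [-0.1, 0.3, -0.9]
opening: 0.0526
gripper_force: 0.0
clock: 23.05
tool_pos: [0.5326, 0.1088, 0.4221]
orientation: [-179.9, 0.0, -78.0]
force: [-0.7, -0.5, 0.3]
opening: 0.0523
gripper_force: 0.0
clock: 23.55
tool_pos: [0.543, 0.0609, 0.4216]
orientation: [-180.0, 0.0, -78.1]
force: [-0.3, 0.6, 0.1]
opening: 0.0524
gripper_force: 0.0
top head top if home [191.11101721 158.13728523]
side head top if home [279.68731516 110.79171377]
```

View pics/f1.png

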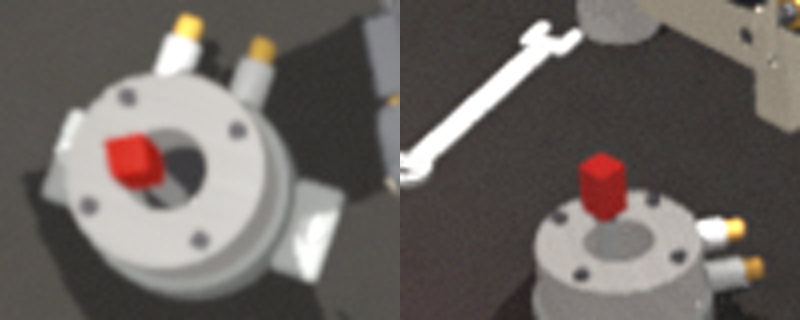

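The red pin stands upright in the well with the gripper clear. Its head top is at side (280.5,111), against (279.7,110.8) predicted for fully home, and at top (192,159), against (191,158). Handing in.

```bash
python3 -c "
from plant import *
print(close_job())"
```

```text
the job is handed in; nothing more can be done
None
```

The red timing pin is in the pump's blind hole, released and by the camera check fully home; blue and yellow weren't touched, and the job was handed in at about 24 s (no verdict shown).

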